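Make up the chilled condiment station for breakfast

TASK

Make up the condiment station for service: one blue cold plate flat on the floor of each of the three wells, and every white tub that has been put out standing squarely and upright on a plate, one to a well, any well. Bring down all three clear covers, also over a well without a tub, and press each one until its catch snaps and holds it fully shut. Leave the mug, syrup jug and shakers where they are.

Things in the scene. Friction and masses are not known exactly. Their poses are not given: they have to be found in the camera images.
- station: the condiment station, a low aluminium box fixed to the counter, 132 (x) x 314 (y) x 58 mm high; origin at the centre of its underside, x from its front (robot's side) to its hinge side, z up. Three wells in a row along y, 102 mm apart, each with a clear hinged cover, hinged at the back, and a roller catch in the front wall.
- well1 (a point): centre of the floor of the left (+y) well; axes as the station's. An open pocket 96 (x) x 90 mm (y), its floor 6 mm above the counter; walls upright for 44 mm, then flaring out 5 mm all round up to the rim, 52 mm above the floor.
- well2 (a point): centre of the floor of the middle well; axes as the station's. An open pocket 96 (x) x 90 mm (y), its floor 6 mm above the counter; walls upright for 44 mm, then flaring out 5 mm all round up to the rim, 52 mm above the floor.
- well3 (a point): centre of the floor of the right (-y) well; axes as the station's. An open pocket 96 (x) x 90 mm (y), its floor 6 mm above the counter; walls upright for 44 mm, then flaring out 5 mm all round up to the rim, 52 mm above the floor.
- cover1 (a joint): angle of this well's cover, rad: 0 shut, grows as it opens; starts open at 1.85 to 2.05, leaning back past upright; stop at 2.1. Stays where it is left (1 N at the tab moves it). Coming down it stops on a spring roller at about 0.10, unlatched; 8 to 10 N down on the tab takes it past the roller, it snaps to 0 and holds. About 8 N up on the tab reopens it.
- cover1_hinge (a point): middle of the hinge line, 62 mm behind well 1's centre, 60 mm above the counter. Its frame turns with the cover; shut, its axes are the station's. In it, the clear panel runs from x = 0 to -130 mm, 98 mm wide, outer face at z = +24 mm, skirts 20 mm deep below; a red catch tongue 24 mm wide hangs at x = -138 mm down to z = -25 mm.
- cover1_tab (a point): middle of the upper face of cover 1's red thumb tab (22 x 40 mm, 8 mm thick), the place to press; 137 mm from the hinge line and 28 mm above it when shut. The tab is the topmost part of the open cover.
- cover2 (a joint): angle of this well's cover, rad: 0 shut, grows as it opens; starts open at 1.85 to 2.05, leaning back past upright; stop at 2.1. Stays where it is left (1 N at the tab moves it). Coming down it stops on a spring roller at about 0.10, unlatched; 8 to 10 N down on the tab takes it past the roller, it snaps to 0 and holds. About 8 N up on the tab reopens it.
- cover2_hinge (a point): middle of the hinge line, 62 mm behind well 2's centre, 60 mm above the counter. Its frame turns with the cover; shut, its axes are the station's. In it, the clear panel runs from x = 0 to -130 mm, 98 mm wide, outer face at z = +24 mm, skirts 20 mm deep below; a red catch tongue 24 mm wide hangs at x = -138 mm down to z = -25 mm.
- cover2_tab (a point): middle of the upper face of cover 2's red thumb tab (22 x 40 mm, 8 mm thick), the place to press; 137 mm from the hinge line and 28 mm above it when shut. The tab is the topmost part of the open cover.
- cover3 (a joint): angle of this well's cover, rad: 0 shut, grows as it opens; starts open at 1.85 to 2.05, leaning back past upright; stop at 2.1. Stays where it is left (1 N at the tab moves it). Coming down it stops on a spring roller at about 0.10, unlatched; 8 to 10 N down on the tab takes it past the roller, it snaps to 0 and holds. About 8 N up on the tab reopens it.
- cover3_hinge (a point): middle of the hinge line, 62 mm behind well 3's centre, 60 mm above the counter. Its frame turns with the cover; shut, its axes are the station's. In it, the clear panel runs from x = 0 to -130 mm, 98 mm wide, outer face at z = +24 mm, skirts 20 mm deep below; a red catch tongue 24 mm wide hangs at x = -138 mm down to z = -25 mm.
- cover3_tab (a point): middle of the upper face of cover 3's red thumb tab (22 x 40 mm, 8 mm thick), the place to press; 137 mm from the hinge line and 28 mm above it when shut. The tab is the topmost part of the open cover.
- plate1_mid (a point): centre, half-way up, of a blue cold plate: rigid slab 90 (x) x 84 (y) x 20 mm, about 0.14 kg. Two slots go right through, each 45 mm along x by 27 mm along y, leaving a central grip bar 14 mm thick in y, running along x: one finger goes down each slot. Starts flat on the counter.
- plate2_mid (a point): centre, half-way up, of a blue cold plate: rigid slab 90 (x) x 84 (y) x 20 mm, about 0.14 kg. Two slots go right through, each 45 mm along x by 27 mm along y, leaving a central grip bar 14 mm thick in y, running along x: one finger goes down each slot. Starts flat on the counter.
- plate3_mid (a point): centre, half-way up, of a blue cold plate: rigid slab 90 (x) x 84 (y) x 20 mm, about 0.14 kg. Two slots go right through, each 45 mm along x by 27 mm along y, leaving a central grip bar 14 mm thick in y, running along x: one finger goes down each slot. Starts flat on the counter.
- tub1_mid (a point): centre, 24 mm up, of a white open tub with foil butter pats, 90 (x) x 84 mm (y), walls 40 mm high, about 0.18 kg. Halved by a central grip web 12 mm thick in y, along x, its top 48 mm above the underside. Each half is 33 mm wide, free down to 16 mm above the underside. Fits a well with x along the well's x, either way round. 1 to 3 tubs are out, the rest None.
- tub2_mid (a point): centre, 24 mm up, of a white open tub with cream pots with paper lids, 90 (x) x 84 mm (y), walls 40 mm high, about 0.18 kg. Halved by a central grip web 12 mm thick in y, along x, its top 48 mm above the underside. Each half is 33 mm wide, free down to 16 mm above the underside. Fits a well with x along the well's x, either way round. 1 to 3 tubs are out, the rest None.
- tub3_mid (a point): centre, 24 mm up, of a white open tub with clear pots with orange lids, 90 (x) x 84 mm (y), walls 40 mm high, about 0.18 kg. Halved by a central grip web 12 mm thick in y, along x, its top 48 mm above the underside. Each half is 33 mm wide, free down to 16 mm above the underside. Fits a well with x along the well's x, either way round. 1 to 3 tubs are out, the rest None.
- mug: white mug, 82 mm across, 95 mm high, handle on its +y side; origin at the centre of its underside. A bystander: leave it where it is.
- salt: glass salt shaker, steel top, 42 mm across, 78 mm high; origin at the centre of its underside. A bystander: leave it where it is.
- pepper: pepper shaker, steel top, 42 mm across, 78 mm high; origin at the centre of its underside. A bystander: leave it where it is.
- syrup: amber syrup jug, 72 mm across, 123 mm high, black handle; origin at the centre of its underside. A bystander: leave it where it is.

How it is judged:
By the outcome, as a careful person would: the job done as asked, in the order asked, and still so for the second after the job is handed in, with the robot touching nothing.
Of tub1, tub2, tub3 only 1 to 3 are there at a start; the rules pass over those that are not, and their reading is None.
At some moment in a run one of plate1, tub1, plate2, tub2, plate3, tub3 may be knocked a few centimetres aside while the robot is not near it.
Once in a run the grip may slacken for a moment while it holds something.
It also fails if it takes over 210 s, if anything falls off the work surface, if the arm or the gripper's body presses on something with over 40 N, if the wrist force passes 120 N, or if a joint passes its speed limit or range.

ROBOT

A 7-joint arm with a two-finger parallel gripper is mounted at the origin on the work surface. World frame = base frame: x ahead of the robot, y to its left, z up, the work surface at z = 0. Lengths are in m, angles in rad, forces in N, time in s.
With the tool pointing down it reaches from about 0.4 to 0.85 m from the base axis. Payload 4.5 kg.
Tool frame: the origin (TCP) lies midway between the tips of the shut fingers; the grasp point (between the pads) lies 19 mm behind it (r.grip_point_offset is the distance from the TCP to the grasp point, in m); z points along the fingers, y is the line along which they close (so a half turn about z gives the same grasp; the last joint's range is limited). The gripper opens to 85 mm and grips with 20 to 120 N. Pads are 22 mm wide; open, the fingers measure 114 mm over their backs; the gripper's body (76 mm by 85 mm) begins 54 mm behind the grasp point. The pads swing forward as they close: fully open they stand 13 mm farther back than shut.
Start: joints at [-1.247, 0.689, -0.195, 1.565, 0.157, 0.902, -0.215], TCP at [0.179, 0.599, 0.231] pointing down, gripper open.
Joint ranges: [-3.01, 3.01], [-0.46, 2.08], [-1.47, 1.51], [0.13, 2.56], [-1, 4.14], [0.04, 2.09], [-2.66, 2.66]. Speed limits (rad/s): [2.57, 2.57, 3.14, 3.14, 3.14, 3.14, 3.14].

INTERFACE

Orientations are given as a unit quaternion [x, y, z, w].
In Python, from workcell import r, imaging gives the robot as it stands.
- The arm moves only by the shell command python3 -m creep 'ROWS' [OPENING] [FORCE]. ROWS is JSON, a list of rows, each a list of 2 entries, a list of its own where there are three numbers: the shift along the tool's x, y, z in units of 0.3 m (1.0 is 0.3 m), then the turn, a rotation vector about the tool's x, y, z in units of pi rad (1.0 is pi rad). In form: [[[dx, dy, dz], [wx, wy, wz]], ...]. A call has 1 to 10 rows; each row shifts and turns the commanded pose from where the row before left it, along the tool's axes as they then stand; what a row does not reach is not made up. A row lasts 1/8 s, in which the tool goes at most 62.5 mm and 10.7 degrees, less where a joint would pass 70% of its speed; a pose out of reach is approached as far as the arm can. A call with a number of a shift or a turn outside -1 to 1 is refused whole. A call with a gripper value outside its range is refused whole. OPENING is the closure, from -1 (fully open) to 1 (shut), so that 0 is half open, set as the call begins (- or left out, the last holds). The fingers move at their own pace and stop on an object; FORCE is the grip in N (left out, the last holds). Time passes only in rows, so rows that do not move let the fingers close. It gives the time, the measured TCP pose, the force, the opening and the grip force at its end, in the units of the state.
- r.sense(): the state, without advancing time (a new reading comes with each control period).
- imaging.capture(name): name is "side" or "top" or "wrist"; returns the picture (420x560x3 uint8, red, green, blue); there is no depth.
- imaging.get_calibration(name): a dict with "K" (3x3 intrinsics, pixels), "D" ([k1, k2, p1, p2, k3] as OpenCV has them; the pictures are not rectified), "position" and "attitude" of the camera in the world. Camera axes: x right, y up, looking along -z (the intrinsics and any distortion apply to the point x, -y, -z); pixel columns grow to the right and rows downward; lengths in m; the calibration is good to about 2 mm. A picture is of the moment at which its call begins: read the wrist's pose just before it. get_calibration takes no time and is no camera call; for the wrist camera it gives the pose at the moment of the call.
- r.job_done(): hands the job in; it is judged then, once.
The state is a dict: "t": time; "joint_positions": joint angles; "qd": joint speeds; "effort": joint torques, N m; "eef_pos": TCP position; "orientation": TCP orientation; "ft_force": force on the tool from outside, world axes, zero at the start; "moment": the same for the moment, N m; "opening": finger opening in m; "finger_force": force on a finger pad.
Only numpy, scipy, OpenCV 4.12 (cv2) and the standard library are available. Lean on these libraries where they do the work, as an engineer would, in place of code of your own. Each camera call takes 0.05 s, during which the arm holds its last target. There are 200 camera calls.

## Working session

There is one attempt and no reset: what is moved stays moved. The work goes in short steps, Python scripts to look and compute and a shell command to move; the robot and the scene stay as the last step left them, time stands still between calls to the robot, and variables do not carry over. Pictures are saved under pics/ and viewed, at most 14 in all, crops included, and the job is handed in when it is done.

```bash
ls; mkdir -p pics
python3 - <<'E'
from workcell import r, imaging
import cv2
print(r.sense(), r.grip_point_offset)
for n in ("top","side","wrist"):
    c=imaging.get_calibration(n); print(n,{k:[round(float(x),4) for x in __import__('numpy').ravel(v)] for k,v in c.items()})
    cv2.imwrite(f"pics/{n}0.png",imaging.capture(n)[:,:,::-1])
E
```

```text
pics
{'t': 0.0, 'joint_positions': array([-1.24720965,  0.68998929, -0.19450645,  1.56641252,  0.15730704,
        0.90247929, -0.21510281]), 'qd': array([-0.001549  , -0.00126626,  0.00215121,  0.00022174,  0.00099862,
        0.00060526,  0.00079058]), 'effort': array([-3.92800430e-04, -5.39608276e+01, -1.26646768e+00, -1.58537489e+01,
        9.16648249e-03,  9.56614822e-03, -2.06240038e-06]), 'eef_pos': array([0.17845351, 0.59827281, 0.2304623 ]), 'orientation': array([ 1.44343003e-01,  9.89527260e-01, -9.45887360e-04, -6.33659123e-05]), 'ft_force': array([ 0.29102019, -0.70755181,  0.26307655]), 'moment': array([ 0.00897586, -0.00484222,  0.09365285]), 'finger_force': 0.0, 'opening': 0.08531831524774672} 0.0187
top {'K': [467.4709, 0.0, 275.2749, 0.0, 467.4709, 209.3787, 0.0, 0.0, 1.0], 'D': [-0.1226, 0.0, 0.0, 0.0, 0.0], 'position': [0.3811, -0.0202, 1.2392], 'attitude': [-0.0742, 0.0714, 0.7049, -0.7018]}
side {'K': [454.6432, 0.0, 278.03, 0.0, 454.6432, 209.9819, 0.0, 0.0, 1.0], 'D': [-0.1358, 0.0, 0.0, 0.0, 0.0], 'position': [0.4619, -0.9293, 0.779], 'attitude': [0.4545, -0.0336, -0.0708, 0.8873]}
wrist {'K': [291.5523, 0.0, 280.1624, 0.0, 291.5523, 211.6509, 0.0, 0.0, 1.0], 'D': [-0.0018, 0.0, 0.0, 0.0, 0.0], 'position': [0.1033, 0.6202, 0.3721], 'attitude': [-0.1261, -0.0927, 0.5901, 0.792]}
```

View pics/top0.png

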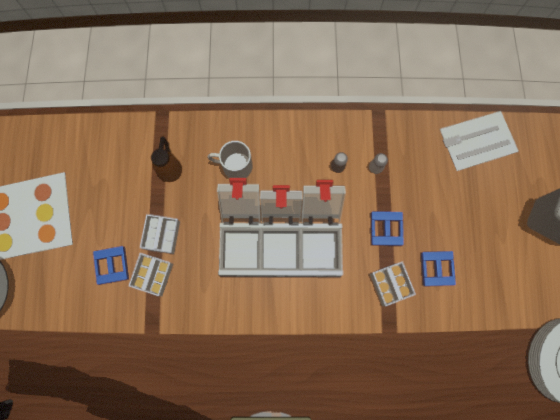

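View pics/side0.png

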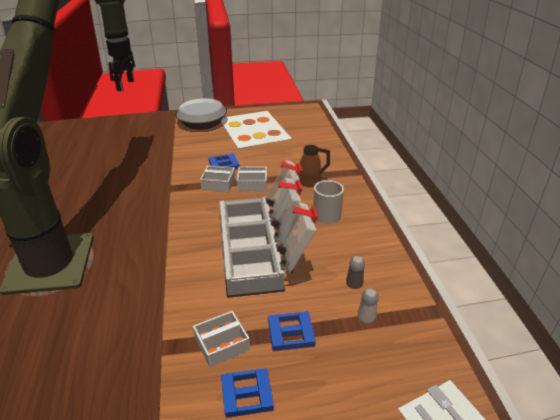

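The top view looks along the counter, with up = +x and left = +y. It shows:
- **Plates (blue):** near (110,265), (387,228) and (438,268).
- **Tubs:** cream at (159,234), butter at (150,275) and orange lids at (393,284).
- **Station:** about cols 219–342, rows 224–275. Its red tabs are near (238,188), (281,197) and (324,190).

Next I'll take coarse positions.

```bash
cat > h.py <<'E'
import numpy as np, cv2
from scipy.spatial.transform import Rotation as R
from workcell import r, imaging
def shot(n):
    c=imaging.get_calibration(n); im=imaging.capture(n); return im,c
def ray(c,px):
    u=cv2.undistortPoints(np.float64(px).reshape(-1,1,2),np.array(c["K"],float).reshape(3,3),np.array(c["D"],float)).reshape(-1,2)
    d=np.c_[u[:,0],-u[:,1],-np.ones(len(u))]
    return np.array(c["position"]),R.from_quat(c["attitude"]).apply(d)
def plane(c,px,z):
    o,d=ray(c,px); return (o+d*((z-o[2])/d[:,2])[:,None])[:,:2]
def proj(c,P):
    p=R.from_quat(c["attitude"]).inv().apply(np.atleast_2d(P)-np.array(c["position"]))
    return cv2.projectPoints(p*[1,-1,-1],np.zeros(3),np.zeros(3),np.array(c["K"],float).reshape(3,3),np.array(c["D"],float))[0].reshape(-1,2)
def blobs(mask,amin=150):
    cs,_=cv2.findContours(mask.astype(np.uint8),cv2.RETR_EXTERNAL,cv2.CHAIN_APPROX_NONE)
    return [k for k in cs if cv2.contourArea(k)>amin]
def blue(im):
    h=cv2.cvtColor(im,cv2.COLOR_RGB2HSV); return (h[...,0]>100)&(h[...,0]<130)&(h[...,1]>140)&(h[...,2]>50)
def red(im):
    h=cv2.cvtColor(im,cv2.COLOR_RGB2HSV); return ((h[...,0]<6)|(h[...,0]>174))&(h[...,1]>170)&(h[...,2]>90)
def grey(im):
    h=cv2.cvtColor(im,cv2.COLOR_RGB2HSV); return (h[...,1]<70)&(h[...,2]>70)
def rect(c,k,z,L=(.090,.084)):
    """centre, yaw of long (x) axis in (-90,90], measured extents; excess taken off the side facing the camera"""
    P=plane(c,k.reshape(-1,2),z).astype(np.float32)
    (cx,cy),(w,hh),a=cv2.minAreaRect(P*1000); C=np.array([cx,cy])/1000
    a=(a+45)%90-45; 
    e=np.array([np.cos(np.radians(a)),np.sin(np.radians(a))]); f=np.array([-e[1],e[0]])
    ex=np.ptp(P@e); ey=np.ptp(P@f); cam=np.array(c["position"])[:2]-C
    C0=C.copy()
    C=C-e*np.sign(cam@e)*(ex-L[0])/2-f*np.sign(cam@f)*(ey-L[1])/2
    return C,a,ex,ey
def tool():
    s=r.sense(); M=R.from_quat(s["orientation"]).as_matrix(); return s,M
def go(P,yawdeg=None):
    """shift in tool axes (units of .3 m) to world point P, turn about tool z (units of pi) so that tool y is along world direction yaw+90 (mod 180)"""
    s,M=tool(); d=M.T@(np.array(P)-s["eef_pos"])/.3
    out="tool shift %s"%np.round(d,3)
    if yawdeg is not None:
        y=np.degrees(np.arctan2(M[1,1],M[0,1])); dd=(yawdeg+90-y+90)%180-90
        out+=" turn z %.3f"%(-dd/180)
    tilt=M[:,2]; print(out,"tcp",np.round(s["eef_pos"],4),"toolz",np.round(tilt,3),"t",round(s["t"],1))
E
python3 - <<'E'
from h import *
im,c=shot("top")
for k in blobs(blue(im)): print("plate",[np.round(v,3) for v in rect(c,k,.02)])
for k in blobs(red(im),40): print("red px",k.reshape(-1,2).mean(0).round(), k.reshape(-1,2).min(0),k.reshape(-1,2).max(0))
for k in blobs(grey(im),400):
    b=cv2.boundingRect(k)
    if 100<b[0]<450 and 120<b[1]<330: print("grey",b,[np.round(v,3) for v in rect(c,k,.04)])
print(plane(c,[[159,234],[150,275],[393,284]],.04).round(3), plane(c,[[219,275],[342,275],[219,226],[342,226]],.058).round(3))
E
```

```text
plate [array([0.485, 0.42 ]), np.float64(10.32), np.float64(0.057), np.float64(0.079)]
red px [281. 192.] [273 186] [288 206]
red px [324. 188.] [317 180] [332 199]
red px [237. 186.] [230 178] [245 197]
grey (370, 261, 46, 45) [array([ 0.436, -0.321]), np.float64(19.644), np.float64(0.094), np.float64(0.092)]
grey (129, 253, 44, 43) [array([0.463, 0.313]), np.float64(-17.32), np.float64(0.093), np.float64(0.094)]
grey (140, 214, 40, 40) [array([0.573, 0.292]), np.float64(-8.463), np.float64(0.095), np.float64(0.093)]
grey (217, 184, 129, 93) [array([ 0.655, -0.159]), np.float64(-0.354), np.float64(0.243), np.float64(0.339)]
grey (208, 141, 44, 36) [array([0.787, 0.103]), np.float64(-43.947), np.float64(0.096), np.float64(0.116)]
[[ 0.568  0.289]
 [ 0.461  0.308]
 [ 0.435 -0.317]] [[ 0.46   0.126]
 [ 0.458 -0.183]
 [ 0.585  0.129]
 [ 0.584 -0.187]]
```

View pics/wrist0.png

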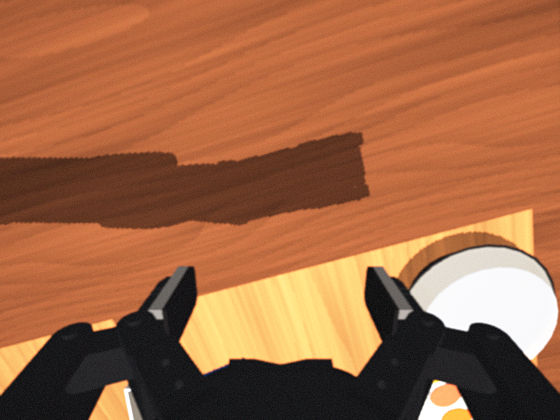

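The wrist view shows the fingers at the bottom centre, with the tips near row 290. The camera therefore sees the tool +x side (towards the robot). I'll fix the blue mask.

Run:
```python
from h import *
im=cv2.imread("pics/top0.png")[:,:,::-1].copy(); h=cv2.cvtColor(im,cv2.COLOR_RGB2HSV)
for p in [(375,213),(387,228),(401,243),(438,268),(425,254),(110,265),(97,252)]: print(p,h[p[1],p[0]],end=' ')
c=imaging.get_calibration("top")
m=(h[...,0]>95)&(h[...,0]<135)&(h[...,1]>90)
for k in blobs(m): print("plate",cv2.boundingRect(k),[np.round(v,3) for v in rect(c,k,.02)])
```

```text
(375, 213) [109 133 172] (387, 228) [110 133 173] (401, 243) [109 128 175] (438, 268) [109 133 174] (425, 254) [109 135 170] (110, 265) [110 144 165] (97, 252) [109 145 164] plate (422, 252, 33, 34) [array([ 0.475, -0.445]), np.float64(1.123), np.float64(0.087), np.float64(0.084)]
plate (94, 247, 34, 37) [array([0.488, 0.422]), np.float64(11.202), np.float64(0.089), np.float64(0.083)]
plate (372, 212, 31, 33) [array([ 0.583, -0.311]), np.float64(-0.514), np.float64(0.086), np.float64(0.082)]
```

Run:
```python
from h import *
go([.488,.422,.17],11)
M=tool()[1]; print(M.round(3))
```

```text
tool shift [-1.157 -0.269  0.203] turn z -0.153 tcp [0.1785 0.5986 0.2308] toolz [-0.    -0.001 -1.   ] t 0.2
[[-0.958  0.286 -0.   ]
 [ 0.286  0.958 -0.001]
 [-0.    -0.001 -1.   ]]
```

```bash
python3 -m creep '[[[-0.145,-0.034,0.0254],[0,0,0]],[[-0.145,-0.034,0.0254],[0,0,0]],[[-0.145,-0.034,0.0254],[0,0,0]],[[-0.145,-0.034,0.0254],[0,0,0]],[[-0.145,-0.034,0.0254],[0,0,0]],[[-0.145,-0.034,0.0254],[0,0,0]],[[-0.145,-0.034,0.0254],[0,0,0]],[[-0.145,-0.034,0.0254],[0,0,0]]]' 0.35 60
python3 -m creep '[[[0,0,0],[0,0,-0.051]],[[0,0,0],[0,0,-0.051]],[[0,0,0],[0,0,-0.051]],[[0,0,0],[0,0,0]]]'
cat >> h.py <<'E'
def blue(im):
    h=cv2.cvtColor(im,cv2.COLOR_RGB2HSV); return (h[...,0]>95)&(h[...,0]<135)&(h[...,1]>90)
def look(kind,name):
    "wrist view of plate or tub below: centre and yaw"
    im,c=shot("wrist"); cv2.imwrite("pics/%s.png"%name,im[:,:,::-1]); z=.02 if kind=="plate" else .04
    for k in blobs(blue(im) if kind=="plate" else grey(im),2500):
        C,a,ex,ey=rect(c,cv2.convexHull(k),z); print(kind,cv2.boundingRect(k),C.round(4),round(a,1),round(ex,4),round(ey,4)); 
        if max(ex,ey)<.13: go([*C,tool()[0]["eef_pos"][2]],a)
E
python3 -c "
from h import *
look('plate','w1')"
```

```text
t: 1.2
eef_pos: [0.4899, 0.4205, 0.1699]
orientation: [0.144, 0.99, -0.0, -0.0]
ft_force: [0.3, -0.2, 0.0]
opening: 0.0281
finger_force: 0.0
t: 1.7
eef_pos: [0.4888, 0.4211, 0.17]
orientation: [-0.094, 0.996, 0.0, -0.0]
ft_force: [0.3, -0.3, 0.1]
opening: 0.0277
finger_force: 0.0
plate (244, 152, 84, 85) [0.4869 0.4239] 10.5 0.0897 0.0826
tool shift [0.004 0.01  0.   ] turn z 0.001 tcp [0.4888 0.4211 0.1701] toolz [-0.001 -0.    -1.   ] t 1.8
```

```bash
python3 -m creep '[[[0.004,0.01,0.08],[0,0,0]],[[0,0,0.08],[0,0,0]],[[0,0,0.08],[0,0,0]],[[0,0,0.08],[0,0,0]],[[0,0,0.08],[0,0,0]],[[0,0,0.06],[0,0,0]],[[0,0,0.05],[0,0,0]],[[0,0,0.03],[0,0,0]],[[0,0,0.013],[0,0,0]],[[0,0,0.013],[0,0,0]]]'
python3 -m creep '[[[0,0,0],[0,0,0]],[[0,0,0],[0,0,0]],[[0,0,0],[0,0,0]],[[0,0,0],[0,0,0]],[[0,0,0],[0,0,0]]]' 1 80
```

```text
t: 3.0
eef_pos: [0.4874, 0.4244, 0.0009]
orientation: [-0.095, 0.995, 0.0, 0.0]
ft_force: [0.4, -0.2, 0.3]
opening: 0.0278
finger_force: 0.0
t: 3.62
eef_pos: [0.4872, 0.4242, 0.0009]
orientation: [-0.095, 0.995, 0.0, 0.0]
ft_force: [-0.3, -0.6, 3.3]
opening: 0.0121
finger_force: 81.1
```

```bash
python3 -m creep '[[[0,0,-0.05],[0,0,0]],[[0,0,-0.1],[0,0,0]],[[0,0,-0.15],[0,0,0]],[[0,0,-0.15],[0,0,0]],[[0,0,-0.15],[0,0,0]],[[0,0,-0.15],[0,0,0]],[[0,0,-0.15],[0,0,0]],[[0,0,-0.1],[0,0,0]]]'
python3 -m creep '[[[0.006,-0.1,0],[0,0,0.019]],[[0.006,-0.16,0],[0,0,0.019]],[[0.006,-0.16,0],[0,0,0.019]],[[0.0,-0.16,0],[0,0,0]],[[0,-0.16,0],[0,0,0]],[[0,-0.16,0],[0,0,0]],[[-0.05,-0.16,0],[0,0,0]],[[-0.06,-0.16,0],[0,0,0]],[[-0.06,-0.16,0],[0,0,0]],[[-0.06,-0.1,0],[0,0,0]]]'
python3 -c "
from h import *
im,c=shot('wrist'); cv2.imwrite('pics/st.png',im[:,:,::-1]); import pickle; pickle.dump((im,c),open('st.pkl','wb')); go([.56,-.03,.3],0)"
```

```text
t: 4.62
eef_pos: [0.4871, 0.4242, 0.3036]
orientation: [-0.095, 0.995, 0.001, 0.001]
ft_force: [0.4, 1.0, -1.6]
opening: 0.0124
finger_force: 80.5
t: 5.88
eef_pos: [0.5696, -0.0223, 0.301]
orientation: [-0.004, 1.0, -0.001, -0.0]
ft_force: [1.1, 0.8, -1.6]
opening: 0.0123
finger_force: 80.4
tool shift [ 0.041 -0.009  0.002] turn z 0.001 tcp [ 0.5722 -0.0273  0.3007] toolz [ 0.002 -0.005 -1.   ] t 5.9
```

View pics/st.png

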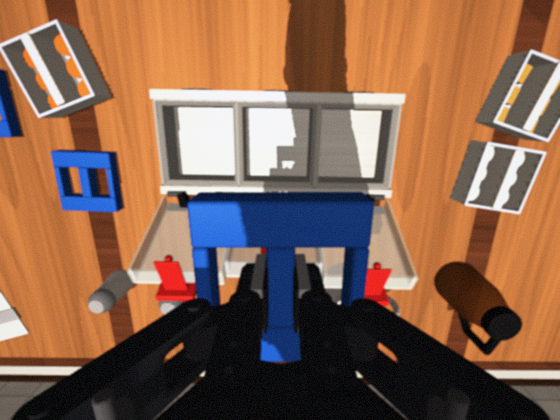

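The wrist view shows the station's white rim. Its front edge runs (150,91)–(405,95), the wells span rows 103–185, and the held plate sits square at the bottom centre. I'll measure the rim.

Run:
```python
from h import *
import pickle
im,c=pickle.load(open('st.pkl','rb')); g=cv2.cvtColor(im,cv2.COLOR_RGB2HSV)
m=(g[...,1]<60)&(g[...,2]>150)
front=[];
for u in range(165,395,5):
    v=np.where(m[80:110,u])[0]; 
    if len(v): front.append([u,80+v[0]-.5])
F=plane(c,front,.058); p=np.polyfit(F[:,1],F[:,0],1); print("front x at y=0",p[1].round(4),"slope",p[0].round(4),"resid",np.std(F[:,0]-np.polyval(p,F[:,1])).round(4))
for v in range(93,103):
    u=np.where(m[v,130:430])[0]+130; print(v,plane(c,[[u[0]-.5,v],[u[-1]+.5,v]],.058).round(4).tolist())
# rim back of the wells: row scan of dividers
for v in (120,150):
    print(v,im[v,150:410].mean(1).astype(int).tolist()[::3])
```

```text
front x at y=0 0.4609 slope 0.0114 resid 0.001
93 [[0.4643, -0.1849], [0.4621, 0.0982]]
94 [[0.4654, -0.1851], [0.463, 0.1277]]
95 [[0.4666, -0.1852], [0.4641, 0.1279]]
96 [[0.4677, -0.1854], [0.4653, 0.128]]
97 [[0.4689, -0.1855], [0.4664, 0.1282]]
98 [[0.47, -0.1844], [0.4676, 0.1284]]
99 [[0.4711, -0.1821], [0.4687, 0.1285]]
100 [[0.4723, -0.1823], [0.4699, 0.1275]]
101 [[0.4734, -0.1824], [0.471, 0.1276]]
102 [[0.4746, -0.1826], [0.4722, 0.1278]]
120 [143, 157, 190, 154, 138, 64, 68, 68, 83, 130, 243, 245, 245, 244, 244, 244, 244, 245, 245, 245, 245, 245, 246, 245, 245, 245, 246, 245, 176, 180, 157, 79, 101, 223, 245, 246, 246, 246, 246, 245, 246, 246, 244, 245, 246, 245, 245, 242, 135, 130, 132, 131, 127, 90, 68, 83, 104, 115, 131, 129, 127, 128, 132, 132, 127, 130, 131, 201, 243, 240, 240, 239, 240, 241, 238, 239, 238, 110, 71, 74, 84, 161, 163, 185, 133, 131, 139]
150 [134, 136, 153, 193, 155, 140, 68, 66, 62, 89, 193, 244, 243, 244, 243, 244, 244, 244, 243, 244, 244, 244, 246, 244, 244, 245, 245, 245, 198, 189, 160, 95, 90, 180, 245, 245, 245, 245, 244, 246, 245, 246, 203, 126, 124, 128, 124, 126, 129, 127, 124, 130, 121, 58, 81, 91, 103, 129, 126, 130, 131, 134, 132, 129, 132, 129, 131, 131, 127, 181, 243, 242, 241, 240, 240, 239, 81, 67, 63, 116, 162, 181, 156, 139, 132, 141, 145]
```

```bash
python3 -c "
from h import *
go([.5274,.0734,.10],-0.5)"
```

```text
tool shift [0.15  0.34  0.667] turn z 0.004 tcp [ 0.5722 -0.0273  0.3007] toolz [ 0.002 -0.005 -1.   ] t 5.9
```

```bash
python3 -m creep '[[[0.05,0.08,0],[0,0,0.004]],[[0.05,0.13,0],[0,0,0]],[[0.05,0.13,0.05],[0,0,0]],[[0,0,0.1],[0,0,0]],[[0,0,0.15],[0,0,0]],[[0,0,0.15],[0,0,0]],[[0,0,0.1],[0,0,0]],[[0,0,0.05],[0,0,0]],[[0,0,0],[0,0,0]],[[0,0,0],[0,0,0]]]'
python3 -c "
from h import *
go([.5274,.0734,.10],-0.5)"
```

```text
t: 7.18
eef_pos: [0.5255, 0.0834, 0.1218]
orientation: [0.0, 1.0, 0.0, 0.001]
ft_force: [-0.3, -0.2, -1.2]
opening: 0.012
finger_force: 80.4
tool shift [-0.006 -0.033  0.073] turn z 0.003 tcp [0.5255 0.0834 0.1218] toolz [ 0.002  0.001 -1.   ] t 7.2
```

```bash
python3 -m creep '[[[-0.006,-0.033,0],[0,0,0.003]],[[0,0,0],[0,0,0]],[[0,0,0.06],[0,0,0]],[[0,0,0.06],[0,0,0]],[[0,0,0.06],[0,0,0]],[[0,0,0.06],[0,0,0]],[[0,0,0.06],[0,0,0]],[[0,0,0.05],[0,0,0]],[[0,0,0.028],[0,0,0]],[[0,0,0],[0,0,0]]]'
python3 -c "
from h import *
go([.5274,.0734,.008],-0.5)"
```

```text
t: 8.43
eef_pos: [0.5266, 0.0733, 0.0072]
orientation: [0.005, 1.0, 0.0, 0.0]
ft_force: [0.2, -0.2, -1.2]
opening: 0.0123
finger_force: 80.4
tool shift [-0.003  0.    -0.003] turn z -0.000 tcp [0.5266 0.0733 0.0072] toolz [ 0.001  0.    -1.   ] t 8.4
```

```bash
python3 -m creep '[[[0,0,0],[0,0,0]],[[0,0,0],[0,0,0]],[[0,0,-0.03],[0,0,0]],[[0,0,-0.08],[0,0,0]],[[0,0,-0.1],[0,0,0]],[[0,0,-0.15],[0,0,0]],[[0,0,-0.14],[0,0,0]],[[0,0,-0.1],[0,0,0]]]' 0.35
python3 -m creep '[[[0,-0.08,0],[0,0,0]],[[0,-0.15,0],[0,0,0]],[[0,-0.15,0],[0,0,0]],[[0,-0.15,0],[0,0,0]],[[-0.03,-0.15,0],[0,0,0]],[[-0.05,-0.15,0],[0,0,0]],[[-0.05,-0.15,0],[0,0,0]],[[-0.05,-0.15,0],[0,0,0]],[[0,-0.15,0],[0,0,0]],[[0,0,0],[0,0,0]]]'
python3 -c "
from h import *
look('plate','w2')"
```

```text
t: 9.43
eef_pos: [0.5268, 0.0732, 0.1898]
orientation: [0.005, 1.0, 0.0, 0.001]
ft_force: [0.1, 0.3, 0.1]
opening: 0.0274
finger_force: 0.0
t: 10.68
eef_pos: [0.5745, -0.3175, 0.1871]
orientation: [0.009, 1.0, -0.002, -0.001]
ft_force: [-0.4, 0.2, 1.0]
opening: 0.0276
finger_force: 0.0
plate (248, 159, 78, 81) [ 0.5843 -0.3143] -1.7 0.0916 0.0824
tool shift [-0.03  -0.001 -0.   ] turn z 0.005 tcp [ 0.5753 -0.3138  0.1872] toolz [-0.001 -0.001 -1.   ] t 10.7
plate (101, 48, 101, 98) [ 0.4768 -0.4448] 0.6 0.0886 0.0866
tool shift [ 0.322 -0.441  0.001] turn z -0.008 tcp [ 0.5753 -0.3138  0.1872] toolz [-0.001 -0.001 -1.   ] t 10.7
```

```bash
python3 -m creep '[[[-0.03,0,0.08],[0,0,0.005]],[[0,0,0.1],[0,0,0]],[[0,0,0.1],[0,0,0]],[[0,0,0.1],[0,0,0]],[[0,0,0.05],[0,0,0]],[[0,0,0],[0,0,0]]]'
python3 -c "
from h import *
go([.5843,-.3143,.001],-1.7)"
```

```text
t: 11.48
eef_pos: [0.5851, -0.3102, 0.0577]
orientation: [0.012, 1.0, 0.001, -0.001]
ft_force: [0.9, -1.3, -0.7]
opening: 0.0278
finger_force: 0.0
tool shift [ 0.002 -0.014  0.189] turn z 0.002 tcp [ 0.5851 -0.3102  0.0577] toolz [-0.001  0.001 -1.   ] t 11.5
```

```bash
python3 -m creep '[[[0.002,-0.007,0],[0,0,0.002]],[[0,0,0],[0,0,0]],[[0,0,0.06],[0,0,0]],[[0,0,0.06],[0,0,0]],[[0,0,0.05],[0,0,0]],[[0,0,0.019],[0,0,0]],[[0,0,0],[0,0,0]]]'
python3 -c "
from h import *
look('plate','w2b')"
python3 -m creep '[[[0,0,0],[0,0,0]],[[0,0,0],[0,0,0]],[[0,0,0],[0,0,0]],[[0,0,0],[0,0,0]],[[0,0,0],[0,0,0]]]' 1 80
python3 -m creep '[[[0,0,-0.05],[0,0,0]],[[0,0,-0.1],[0,0,0]],[[0,0,-0.1],[0,0,0]],[[0,0,-0.1],[0,0,0]],[[0,0,-0.1],[0,0,0]],[[0,0,0],[0,0,0]],[[0,0,0],[0,0,0]]]'
python3 -c "
from h import *
go([.5256,-.1306,.14],-.5)"
```

```text
t: 12.35
eef_pos: [0.5847, -0.3133, 0.0009]
orientation: [0.016, 1.0, 0.0, -0.0]
ft_force: [-0.6, 0.2, 0.1]
opening: 0.0278
finger_force: 0.0
plate (188, 188, 187, 173) [ 0.5836 -0.3149] -1.7 0.0932 0.082
tool shift [ 0.005 -0.005 -0.   ] turn z -0.001 tcp [ 0.585  -0.3134  0.0012] toolz [ 0.  0. -1.] t 12.4
plate (0, 0, 88, 162) [ 0.5079 -0.3877] 0.5 0.0569 0.0376
tool shift [ 0.249 -0.256 -0.   ] turn z -0.013 tcp [ 0.585  -0.3134  0.0012] toolz [ 0.  0. -1.] t 12.4
t: 13.02
eef_pos: [0.5851, -0.3136, 0.0017]
orientation: [0.016, 1.0, -0.0, 0.0]
ft_force: [-0.4, -0.2, 5.0]
opening: 0.0127
finger_force: 80.5
t: 13.9
eef_pos: [0.5839, -0.3133, 0.1356]
orientation: [0.016, 1.0, 0.0, -0.001]
ft_force: [0.5, -0.2, -2.1]
opening: 0.012
finger_force: 80.1
tool shift [ 0.214  0.602 -0.014] turn z -0.007 tcp [ 0.5839 -0.3133  0.1356] toolz [-0.002  0.001 -1.   ] t 13.9
```

```bash
python3 -m creep '[[[0.07,0.02,0],[0,0,0]],[[0.08,0.04,0],[0,0,0]],[[0.064,0.08,0],[0,0,0]],[[0,0.12,0],[0,0,0]],[[0,0.12,0],[0,0,0]],[[0,0.12,0],[0,0,0]],[[0,0.102,0],[0,0,-0.007]],[[0,0,0],[0,0,0]],[[0,0,0],[0,0,0]],[[0,0,0],[0,0,0]]]'
python3 -c "
from h import *
go([.5258,-.1306,.008],-.5)"
```

```text
t: 15.15
eef_pos: [0.5259, -0.1326, 0.1359]
orientation: [0.006, 1.0, -0.0, -0.001]
ft_force: [0.4, 0.6, -0.3]
opening: 0.0119
finger_force: 80.1
tool shift [0.    0.007 0.426] turn z -0.001 tcp [ 0.5259 -0.1326  0.1359] toolz [-0.001 -0.001 -1.   ] t 15.2
```

```bash
python3 -m creep '[[[0,0.007,0],[0,0,0]],[[0,0,0.06],[0,0,0]],[[0,0,0.08],[0,0,0]],[[0,0,0.06],[0,0,0]],[[0,0,0.06],[0,0,0]],[[0,0,0.06],[0,0,0]],[[0,0,0.06],[0,0,0]],[[0,0,0.03],[0,0,0]],[[0,0,0.016],[0,0,0]],[[0,0,0],[0,0,0]]]'
python3 -c "
from h import *
go([.5258,-.1306,.008],-0.5)"
```

```text
t: 16.4
eef_pos: [0.5266, -0.1289, 0.0087]
orientation: [0.005, 1.0, 0.0, 0.0]
ft_force: [0.2, -0.7, -0.8]
opening: 0.012
finger_force: 80.0
tool shift [ 0.003 -0.006  0.002] turn z -0.001 tcp [ 0.5266 -0.1289  0.0087] toolz [ 0.  0. -1.] t 16.4
```

Release, then move on to plate B at (.477,-.445).

```bash
python3 -m creep '[[[0,0,0],[0,0,0]],[[0,0,0],[0,0,0]],[[0,0,-0.03],[0,0,0]],[[0,0,-0.08],[0,0,0]],[[0,0,-0.15],[0,0,0]],[[0,0,-0.15],[0,0,0]],[[0,0,-0.12],[0,0,0]]]' 0.35
python3 -m creep '[[[0.04,-0.09,0],[0,0,0]],[[0.04,-0.12,0],[0,0,0]],[[0.04,-0.15,0],[0,0,0]],[[0.04,-0.15,0],[0,0,0]],[[0,-0.15,0],[0,0,0]],[[0,-0.15,0],[0,0,0]],[[0,-0.15,0],[0,0,0]],[[0,-0.09,0],[0,0,0]],[[0,0,0],[0,0,0]],[[0,0,0],[0,0,0]]]'
python3 -m creep '[[[0,0,0],[0,0,0]]]' >/dev/null
python3 -c "
from h import *
look('plate','w3')"
```

```text
t: 17.27
eef_pos: [0.5267, -0.1289, 0.1702]
orientation: [0.005, 1.0, -0.0, 0.001]
ft_force: [0.8, 0.0, -1.0]
opening: 0.0278
finger_force: 0.0
t: 18.52
eef_pos: [0.4755, -0.4417, 0.1679]
orientation: [0.004, 1.0, 0.001, 0.0]
ft_force: [0.5, 0.4, 0.2]
opening: 0.0276
finger_force: 0.0
plate (233, 151, 84, 87) [ 0.4744 -0.446 ] 0.8 0.0897 0.0825
tool shift [ 0.004 -0.014 -0.   ] turn z -0.007 tcp [ 0.4758 -0.4417  0.1679] toolz [ 0.     0.001 -1.   ] t 18.7
```

```bash
python3 -m creep '[[[0.004,-0.014,0.08],[0,0,-0.007]],[[0,0,0.1],[0,0,0]],[[0,0,0.1],[0,0,0]],[[0,0,0.1],[0,0,0]],[[0,0,0.08],[0,0,0]],[[0,0,0.06],[0,0,0]],[[0,0,0.036],[0,0,0]],[[0,0,0],[0,0,0]],[[0,0,0],[0,0,0]]]'
python3 -m creep '[[[0,0,0],[0,0,0]],[[0,0,0],[0,0,0]],[[0,0,0],[0,0,0]],[[0,0,0],[0,0,0]],[[0,0,0],[0,0,0]]]' 1 80
python3 -m creep '[[[0,0,-0.05],[0,0,0]],[[0,0,-0.1],[0,0,0]],[[0,0,-0.1],[0,0,0]],[[0,0,-0.1],[0,0,0]],[[0,0,-0.1],[0,0,0]],[[0,0,0],[0,0,0]],[[0,0,0],[0,0,0]]]'
python3 -c "
from h import *
go([.5265,-.0286,.14],-.5)"
```

```text
t: 19.82
eef_pos: [0.4745, -0.4477, 0.0013]
orientation: [-0.006, 1.0, -0.0, 0.0]
ft_force: [-0.4, -0.2, -0.7]
opening: 0.0279
finger_force: 0.0
t: 20.45
eef_pos: [0.4744, -0.4476, 0.0015]
orientation: [-0.006, 1.0, -0.0, 0.0]
ft_force: [-1.2, 1.3, 5.4]
opening: 0.0122
finger_force: 80.8
t: 21.32
eef_pos: [0.4732, -0.4472, 0.1351]
orientation: [-0.006, 1.0, 0.0, -0.001]
ft_force: [0.9, 0.3, -2.0]
opening: 0.0121
finger_force: 80.0
tool shift [-0.194  1.393 -0.016] turn z 0.007 tcp [ 0.4732 -0.4472  0.1351] toolz [-0.002  0.001 -1.   ] t 21.3
```

```bash
python3 -m creep '[[[0,0.1,0],[0,0,0.007]],[[-0.02,0.16,0],[0,0,0]],[[-0.03,0.16,0],[0,0,0]],[[-0.03,0.16,0],[0,0,0]],[[-0.03,0.16,0],[0,0,0]],[[-0.03,0.16,0],[0,0,0]],[[-0.03,0.16,0],[0,0,0]],[[-0.024,0.16,0],[0,0,0]],[[0,0.12,0],[0,0,0]],[[0,0.05,0],[0,0,0]]]'
python3 -m creep '[[[0,0,0],[0,0,0]],[[0,0,0],[0,0,0]],[[0,0,0],[0,0,0]]]'
python3 -c "
from h import *
go([.5265,-.0286,.008],-.5)"
```

```text
t: 22.58
eef_pos: [0.535, -0.0284, 0.1348]
orientation: [0.003, 1.0, 0.001, -0.001]
ft_force: [-0.3, -0.6, -2.9]
opening: 0.0123
finger_force: 80.0
t: 22.95
eef_pos: [0.5356, -0.0333, 0.1357]
orientation: [0.007, 1.0, -0.001, -0.0]
ft_force: [0.1, -0.0, -0.5]
opening: 0.012
finger_force: 80.0
tool shift [0.031 0.016 0.425] turn z -0.001 tcp [ 0.5356 -0.0333  0.1357] toolz [-0.    -0.001 -1.   ] t 22.9
```

```bash
python3 -m creep '[[[0.031,0.016,0],[0,0,0]],[[0,0,0],[0,0,0]],[[0,0,0.08],[0,0,0]],[[0,0,0.06],[0,0,0]],[[0,0,0.07],[0,0,0]],[[0,0,0.07],[0,0,0]],[[0,0,0.07],[0,0,0]],[[0,0,0.05],[0,0,0]],[[0,0,0.024],[0,0,0]],[[0,0,0],[0,0,0]]]'
python3 -c "
from h import *
go([.5265,-.0286,.008],-0.5)"
```

```text
t: 24.2
eef_pos: [0.5267, -0.0262, 0.0086]
orientation: [0.005, 1.0, -0.0, 0.0]
ft_force: [0.2, -0.6, -1.8]
opening: 0.0119
finger_force: 80.1
tool shift [ 0.001 -0.008  0.002] turn z -0.000 tcp [ 0.5267 -0.0262  0.0086] toolz [ 0. -0. -1.] t 24.2
```

```bash
python3 -m creep '[[[0,0,0],[0,0,0]],[[0,0,0],[0,0,0]],[[0,0,-0.03],[0,0,0]],[[0,0,-0.08],[0,0,0]],[[0,0,-0.15],[0,0,0]],[[0,0,-0.15],[0,0,0]],[[0,0,-0.15],[0,0,0]],[[0,0,-0.12],[0,0,0]]]' 0.3
python3 -m creep '[[[0,0.1,0],[0,0,0]],[[0,0.15,0],[0,0,0]],[[0,0.15,0],[0,0,0]],[[0,0.15,0],[0,0,0]],[[-0.03,0.15,0],[0,0,0.01]],[[-0.05,0.15,0],[0,0,0.02]],[[-0.05,0.15,0],[0,0,0.02]],[[0,0.07,0],[0,0,0]],[[0,0,0],[0,0,0]],[[0,0,0],[0,0,0]]]'
python3 -m creep '[[[0,0,0],[0,0,0]]]' >/dev/null
python3 - <<'E'
from h import *
look('tub','w4')
im,c=shot("top"); cv2.imwrite("pics/top1.png",im[:,:,::-1])
for k in blobs(blue(im),80): print("plate",[np.round(v,3) for v in rect(c,k,.026)])
for k in blobs(grey(im),400):
    b=cv2.boundingRect(k)
    if 100<b[0]<450 and 120<b[1]<330: print("grey",b,[np.round(v,3) for v in rect(c,k,.04)])
E
```

```text
t: 25.2
eef_pos: [0.5267, -0.0263, 0.2154]
orientation: [0.005, 1.0, -0.0, 0.001]
ft_force: [0.3, 0.1, -1.1]
opening: 0.03
finger_force: 0.0
t: 26.45
eef_pos: [0.5775, 0.2899, 0.2129]
orientation: [0.084, 0.996, -0.001, -0.0]
ft_force: [-0.1, -0.5, -1.0]
opening: 0.03
finger_force: 0.0
tub (242, 140, 79, 85) [0.571  0.2905] -8.7 0.0935 0.0843
tool shift [ 0.023 -0.002 -0.   ] turn z -0.005 tcp [0.5779 0.2901 0.2129] toolz [ 0.    -0.001 -1.   ] t 26.6
tub (0, 108, 157, 265) [ 0.7321 -0.0743] -26.4 0.3802 0.1712
tub (490, 95, 70, 177) [0.6754 0.5678] 11.2 0.1882 0.069
tub (221, 0, 97, 112) [0.4422 0.2976] -17.3 0.0917 0.0857
tool shift [ 0.45  -0.051 -0.   ] turn z 0.042 tcp [0.5779 0.2901 0.2129] toolz [ 0.    -0.001 -1.   ] t 26.6
plate [array([ 0.526, -0.13 ]), np.float64(-0.848), np.float64(0.089), np.float64(0.084)]
plate [array([0.527, 0.071]), np.float64(-0.122), np.float64(0.087), np.float64(0.081)]
plate [array([ 0.529, -0.025]), np.float64(-0.263), np.float64(0.089), np.float64(0.081)]
grey (104, 306, 51, 41) [array([0.295, 0.368]), np.float64(36.355), np.float64(0.05), np.float64(0.143)]
grey (370, 262, 46, 45) [array([ 0.436, -0.321]), np.float64(19.644), np.float64(0.094), np.float64(0.092)]
grey (143, 208, 37, 46) [array([0.592, 0.299]), np.float64(-8.259), np.float64(0.113), np.float64(0.102)]
grey (217, 184, 129, 93) [array([ 0.655, -0.159]), np.float64(-0.354), np.float64(0.243), np.float64(0.34)]
grey (208, 141, 44, 36) [array([0.787, 0.103]), np.float64(-43.947), np.float64(0.096), np.float64(0.116)]
```

View pics/w4.png

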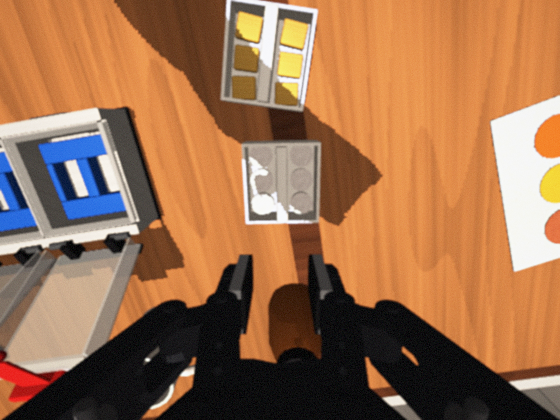

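The wrist view shows the cream tub centred at (281,182), with the web vertical between the fingers. The butter tub is above it at (268,55), and the plate in well 1 lies flat at (75,175). I'll descend and grip the cream tub.

```bash
python3 -m creep '[[[0.023,-0.002,0.05],[0,0,-0.005]],[[0,0,0.1],[0,0,0]],[[0,0,0.1],[0,0,0]],[[0,0,0.1],[0,0,0]],[[0,0,0.1],[0,0,0]],[[0,0,0.08],[0,0,0]],[[0,0,0.06],[0,0,0]],[[0,0,0.053],[0,0,0]],[[0,0,0],[0,0,0]],[[0,0,0],[0,0,0]]]'
python3 -m creep '[[[0,0,0],[0,0,0]],[[0,0,0],[0,0,0]],[[0,0,0],[0,0,0]],[[0,0,0],[0,0,0]],[[0,0,0],[0,0,0]]]' 1 80
python3 -m creep '[[[0,0,-0.05],[0,0,0]],[[0,0,-0.1],[0,0,0]],[[0,0,-0.1],[0,0,0]],[[0,0,-0.1],[0,0,0]],[[0,0,-0.1],[0,0,0]],[[0,0,0],[0,0,0]],[[0,0,0],[0,0,0]]]'
python3 -c "
from h import *
go([.5274,.0734,.155],-.5)"
```

```text
t: 27.92
eef_pos: [0.5713, 0.2928, 0.0204]
orientation: [0.076, 0.997, 0.0, 0.001]
ft_force: [0.7, 0.1, -0.7]
opening: 0.0297
finger_force: 0.0
t: 28.55
eef_pos: [0.5715, 0.2928, 0.0209]
orientation: [0.076, 0.997, 0.0, 0.001]
ft_force: [-1.5, -0.2, 5.8]
opening: 0.0106
finger_force: 80.6
t: 29.42
eef_pos: [0.57, 0.2919, 0.154]
orientation: [0.076, 0.997, -0.001, -0.001]
ft_force: [0.6, 0.2, -2.9]
opening: 0.0103
finger_force: 79.7
tool shift [ 0.031 -0.741 -0.002] turn z -0.045 tcp [0.57   0.2919 0.154 ] toolz [-0.001 -0.001 -1.   ] t 29.4
```

```bash
python3 -m creep '[[[0.031,-0.06,0],[0,0,0]],[[0,-0.12,0],[0,0,0]],[[0,-0.13,0],[0,0,0]],[[0,-0.13,0],[0,0,0]],[[0,-0.13,0],[0,0,0]],[[0,-0.11,0],[0,0,0]],[[0,-0.061,0],[0,0,-0.045]],[[0,0,0],[0,0,0]],[[0,0,0],[0,0,0]],[[0,0,0],[0,0,0]]]'
python3 -c "
from h import *
go([.5272,.073,.047],-.5)"
```

```text
t: 30.68
eef_pos: [0.528, 0.0758, 0.1545]
orientation: [0.005, 1.0, 0.0, -0.0]
ft_force: [-0.5, 0.1, -2.4]
opening: 0.0108
finger_force: 79.5
tool shift [ 0.003 -0.01   0.358] turn z -0.000 tcp [0.528  0.0758 0.1545] toolz [-0.     0.001 -1.   ] t 30.7
```

```bash
python3 -m creep '[[[0.003,-0.01,0],[0,0,0]],[[0,0,0.05],[0,0,0]],[[0,0,0.06],[0,0,0]],[[0,0,0.06],[0,0,0]],[[0,0,0],[0,0,0]],[[0,0,0.06],[0,0,0]],[[0,0,0.06],[0,0,0]],[[0,0,0.04],[0,0,0]],[[0,0,0.026],[0,0,0]],[[0,0,0],[0,0,0]]]'
python3 -c "
from h import *
go([.5272,.073,.047],-0.5)"
```

```text
t: 31.92
eef_pos: [0.5274, 0.0717, 0.0477]
orientation: [0.005, 1.0, 0.0, 0.0]
ft_force: [0.6, 1.8, -3.8]
opening: 0.0106
finger_force: 81.3
tool shift [0.001 0.004 0.002] turn z -0.000 tcp [0.5274 0.0717 0.0477] toolz [ 0.001  0.001 -1.   ] t 31.9
```

```bash
python3 -m creep '[[[0,0,0],[0,0,0]],[[0,0,0],[0,0,0]],[[0,0,-0.03],[0,0,0]],[[0,0,-0.08],[0,0,0]],[[0,0,-0.15],[0,0,0]],[[0,0,-0.15],[0,0,0]],[[0,0,-0.15],[0,0,0]]]' 0.3
python3 -m creep '[[[0,0.1,0],[0,0,0]],[[0.03,0.15,0],[0,0,0]],[[0.06,0.15,0],[0,0,0]],[[0.06,0.15,0],[0,0,0.02]],[[0.05,0.15,0],[0,0,0.03]],[[0.02,0.07,0],[0,0,0.04]],[[0,0,0],[0,0,0]],[[0,0,0],[0,0,0]],[[0,0,0],[0,0,0]],[[0,0,0],[0,0,0]]]'
python3 -c "
from h import *
look('tub','w5')"
```

```text
t: 32.8
eef_pos: [0.5268, 0.0707, 0.2181]
orientation: [0.005, 1.0, -0.0, 0.0]
ft_force: [1.1, 0.1, 0.1]
opening: 0.0299
finger_force: 0.0
t: 34.05
eef_pos: [0.4701, 0.3029, 0.216]
orientation: [0.147, 0.989, -0.0, -0.0]
ft_force: [-0.2, 0.3, -0.5]
opening: 0.03
finger_force: 0.0
tub (0, 218, 188, 153) [ 0.5633 -0.1049] 0.1 0.1536 0.2952
tub (481, 148, 79, 163) [0.6606 0.5881] 11.3 0.189 0.0868
tub (230, 125, 80, 84) [0.4429 0.2974] -16.9 0.0908 0.0849
tool shift [ 0.081 -0.045  0.   ] turn z 0.000 tcp [0.47   0.3033 0.216 ] toolz [-0. -0. -1.] t 34.1
```

View pics/w5.png

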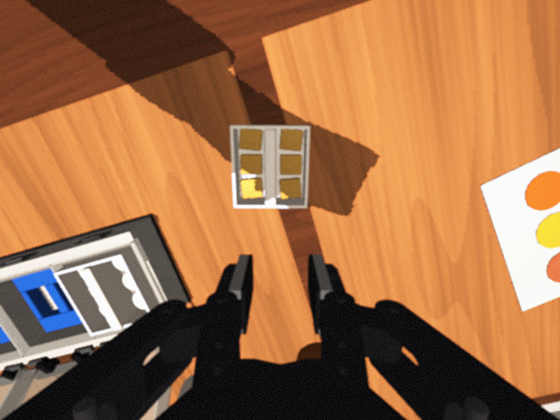

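The butter tub sits at (270,167) and was knocked about 2 cm. It measures (.443,.297). The cream tub is seated in well 1 at (110,295).

```bash
python3 -m creep '[[[0.04,-0.022,0.03],[0,0,0]],[[0.041,-0.023,0.08],[0,0,0]],[[0,0,0.1],[0,0,0]],[[0,0,0.1],[0,0,0]],[[0,0,0.1],[0,0,0]],[[0,0,0.1],[0,0,0]],[[0,0,0.08],[0,0,0]],[[0,0,0.063],[0,0,0]],[[0,0,0],[0,0,0]],[[0,0,0],[0,0,0]]]'
python3 -m creep '[[[0,0,0],[0,0,0]],[[0,0,0],[0,0,0]],[[0,0,0],[0,0,0]],[[0,0,0],[0,0,0]],[[0,0,0],[0,0,0]]]' 1 80
python3 -m creep '[[[0,0,-0.05],[0,0,0]],[[0,0,-0.1],[0,0,0]],[[0,0,-0.1],[0,0,0]],[[0,0,-0.1],[0,0,0]],[[0,0,-0.1],[0,0,0]],[[0,0,0],[0,0,0]],[[0,0,0],[0,0,0]]]'
python3 -c "
from h import *
go([.5265,-.0286,.155],-.5)"
```

```text
t: 35.35
eef_pos: [0.443, 0.2985, 0.0206]
orientation: [0.146, 0.989, 0.0, 0.0]
ft_force: [-0.0, -0.2, 0.5]
opening: 0.0297
finger_force: 0.0
t: 35.98
eef_pos: [0.4431, 0.2988, 0.0211]
orientation: [0.146, 0.989, 0.001, 0.001]
ft_force: [0.3, 0.9, 5.6]
opening: 0.0105
finger_force: 79.1
t: 36.85
eef_pos: [0.442, 0.2977, 0.1548]
orientation: [0.146, 0.989, -0.0, -0.0]
ft_force: [0.0, -0.1, -2.8]
opening: 0.0107
finger_force: 78.3
tool shift [-0.584 -0.96  -0.   ] turn z -0.090 tcp [0.442  0.2977 0.1548] toolz [-0.001 -0.001 -1.   ] t 36.9
```

```bash
python3 -m creep '[[[-0.05,-0.08,0],[0,0,0]],[[-0.08,-0.13,0],[0,0,0]],[[-0.08,-0.13,0],[0,0,0]],[[-0.08,-0.13,0],[0,0,0]],[[-0.08,-0.13,0],[0,0,0]],[[-0.08,-0.13,0],[0,0,0]],[[-0.08,-0.13,0],[0,0,0]],[[-0.054,-0.1,0],[0,0,0]],[[0,0,0],[0,0,-0.045]],[[0,0,0],[0,0,-0.045]]]'
python3 -m creep '[[[0,0,0],[0,0,0]],[[0,0,0],[0,0,0]],[[0,0,0],[0,0,0]]]'
python3 -c "
from h import *
go([.5265,-.0286,.047],-.5)"
```

```text
t: 38.1
eef_pos: [0.526, -0.0287, 0.1536]
orientation: [0.003, 1.0, -0.0, -0.002]
ft_force: [-0.2, 0.3, -2.9]
opening: 0.0105
finger_force: 78.3
t: 38.48
eef_pos: [0.5269, -0.0278, 0.1548]
orientation: [0.006, 1.0, -0.0, -0.0]
ft_force: [0.1, -0.1, -1.5]
opening: 0.0108
finger_force: 78.3
tool shift [ 0.001 -0.003  0.359] turn z -0.001 tcp [ 0.5269 -0.0278  0.1548] toolz [-0.001 -0.    -1.   ] t 38.5
```

```bash
python3 -m creep '[[[0.001,-0.003,0],[0,0,0]],[[0,0,0.05],[0,0,0]],[[0,0,0.06],[0,0,0]],[[0,0,0.06],[0,0,0]],[[0,0,0],[0,0,0]],[[0,0,0.06],[0,0,0]],[[0,0,0.06],[0,0,0]],[[0,0,0.04],[0,0,0]],[[0,0,0.026],[0,0,0]],[[0,0,0],[0,0,0]]]'
python3 -c "
from h import *
go([.5265,-.0286,.047],-0.5)"
```

```text
t: 39.72
eef_pos: [0.5269, -0.0288, 0.0481]
orientation: [0.005, 1.0, 0.0, -0.0]
ft_force: [0.2, 0.1, -1.8]
opening: 0.0104
finger_force: 78.6
tool shift [0.001 0.001 0.004] turn z -0.000 tcp [ 0.5269 -0.0288  0.0481] toolz [-0.  0. -1.] t 39.7
```

```bash
python3 -m creep '[[[0,0,0],[0,0,0]],[[0,0,0],[0,0,0]],[[0,0,-0.03],[0,0,0]],[[0,0,-0.08],[0,0,0]],[[0,0,-0.15],[0,0,0]],[[0,0,-0.15],[0,0,0]],[[0,0,-0.15],[0,0,0]]]' 0.3
python3 -m creep '[[[0.02,-0.08,0],[0,0,0]],[[0.05,-0.15,0],[0,0,0]],[[0.06,-0.15,0],[0,0,0]],[[0.06,-0.15,0],[0,0,0]],[[0.06,-0.15,0],[0,0,0]],[[0.05,-0.15,0],[0,0,-0.03]],[[0,-0.1,0],[0,0,-0.04]],[[0,0,0],[0,0,-0.04]],[[0,0,0],[0,0,0]],[[0,0,0],[0,0,0]]]'
python3 -m creep '[[[0,0,0],[0,0,0]],[[0,0,0],[0,0,0]]]'
python3 -c "
from h import *
look('tub','w6')"
```

```text
t: 40.6
eef_pos: [0.5265, -0.029, 0.2185]
orientation: [0.005, 1.0, 0.0, 0.0]
ft_force: [1.0, -0.7, -0.3]
opening: 0.0299
finger_force: 0.0
t: 41.85
eef_pos: [0.4368, -0.3063, 0.2166]
orientation: [-0.166, 0.986, -0.0, 0.0]
ft_force: [-0.2, -0.1, 0.4]
opening: 0.0298
finger_force: 0.0
t: 42.1
eef_pos: [0.4369, -0.3065, 0.2163]
orientation: [-0.167, 0.986, -0.0, -0.0]
ft_force: [-0.6, -0.1, 0.4]
opening: 0.03
finger_force: 0.0
tub (0, 328, 82, 69) [ 0.801 -0.563] 16.7 0.1193 0.1273
tool shift [-0.865 -1.207  0.   ] turn z 0.014 tcp [ 0.4369 -0.3066  0.2163] toolz [-0. -0. -1.] t 42.1
tub (342, 231, 218, 172) [0.5599 0.1203] -12.8 0.1379 0.3773
tub (231, 144, 80, 83) [ 0.438  -0.3193] 19.3 0.0934 0.0856
tool shift [ 0.01  -0.041  0.   ] turn z -0.000 tcp [ 0.4369 -0.3066  0.2163] toolz [-0. -0. -1.] t 42.1
```

```bash
python3 -m creep '[[[0.01,-0.02,0.03],[0,0,0]],[[0,-0.021,0.08],[0,0,0]],[[0,0,0.1],[0,0,0]],[[0,0,0.1],[0,0,0]],[[0,0,0.1],[0,0,0]],[[0,0,0.1],[0,0,0]],[[0,0,0.08],[0,0,0]],[[0,0,0.063],[0,0,0]],[[0,0,0],[0,0,0]],[[0,0,0],[0,0,0]]]'
python3 -m creep '[[[0,0,0],[0,0,0]],[[0,0,0],[0,0,0]],[[0,0,0],[0,0,0]],[[0,0,0],[0,0,0]],[[0,0,0],[0,0,0]]]' 1 80
python3 -m creep '[[[0,0,-0.05],[0,0,0]],[[0,0,-0.1],[0,0,0]],[[0,0,-0.1],[0,0,0]],[[0,0,-0.1],[0,0,0]],[[0,0,-0.1],[0,0,0]],[[0,0,0],[0,0,0]],[[0,0,0],[0,0,0]]]'
python3 -c "
from h import *
go([.5258,-.1302,.155],-.5)"
```

```text
t: 43.4
eef_pos: [0.4382, -0.3196, 0.0205]
orientation: [-0.167, 0.986, -0.0, 0.0]
ft_force: [0.3, 0.0, 0.9]
opening: 0.03
finger_force: 0.0
t: 44.02
eef_pos: [0.4384, -0.3196, 0.0212]
orientation: [-0.167, 0.986, -0.0, 0.001]
ft_force: [-0.8, 0.4, 6.0]
opening: 0.0105
finger_force: 79.9
t: 44.9
eef_pos: [0.4372, -0.3195, 0.155]
orientation: [-0.167, 0.986, 0.0, -0.001]
ft_force: [-0.4, -0.0, -2.4]
opening: 0.0108
finger_force: 78.8
tool shift [-0.487  0.499 -0.   ] turn z 0.109 tcp [ 0.4372 -0.3195  0.155 ] toolz [-0.001  0.    -1.   ] t 44.9
```

```bash
python3 -m creep '[[[-0.05,0.05,0],[0,0,0]],[[-0.1,0.1,0],[0,0,0]],[[-0.1,0.1,0],[0,0,0]],[[-0.1,0.1,0],[0,0,0]],[[-0.08,0.09,0],[0,0,0]],[[-0.057,0.059,0],[0,0,0]],[[0,0,0],[0,0,0.035]],[[0,0,0],[0,0,0.037]],[[0,0,0],[0,0,0.037]],[[0,0,0],[0,0,0]]]'
python3 -m creep '[[[0,0,0],[0,0,0]],[[0,0,0],[0,0,0]]]'
python3 -c "
from h import *
go([.5258,-.1302,.047],-.5)"
```

```text
t: 46.15
eef_pos: [0.5258, -0.1299, 0.1542]
orientation: [0.003, 1.0, -0.0, -0.001]
ft_force: [-0.5, -0.0, -0.9]
opening: 0.0109
finger_force: 78.7
t: 46.4
eef_pos: [0.5264, -0.13, 0.155]
orientation: [0.003, 1.0, 0.0, -0.0]
ft_force: [-0.1, 0.1, -1.5]
opening: 0.0103
finger_force: 78.7
tool shift [ 0.002 -0.001  0.36 ] turn z 0.001 tcp [ 0.5264 -0.13    0.155 ] toolz [-0.001  0.    -1.   ] t 46.4
```

```bash
python3 -m creep '[[[0.002,-0.001,0],[0,0,0.001]],[[0,0,0.05],[0,0,0]],[[0,0,0.06],[0,0,0]],[[0,0,0.06],[0,0,0]],[[0,0,0],[0,0,0]],[[0,0,0.06],[0,0,0]],[[0,0,0.06],[0,0,0]],[[0,0,0.04],[0,0,0]],[[0,0,0.026],[0,0,0]],[[0,0,0],[0,0,0]]]'
python3 -c "
from h import *
go([.5258,-.1302,.047],-0.5)"
```

```text
t: 47.65
eef_pos: [0.526, -0.1302, 0.0483]
orientation: [0.005, 1.0, 0.0, -0.0]
ft_force: [0.3, 1.0, -1.5]
opening: 0.0106
finger_force: 78.7
tool shift [ 0.001 -0.     0.004] turn z -0.000 tcp [ 0.526  -0.1302  0.0483] toolz [-0.  0. -1.] t 47.6
```

```bash
python3 -m creep '[[[0,0,0],[0,0,0]],[[0,0,0],[0,0,0]],[[0,0,-0.03],[0,0,0]],[[0,0,-0.08],[0,0,0]],[[0,0,-0.15],[0,0,0]],[[0,0,-0.15],[0,0,0]],[[0,0,-0.2],[0,0,0]],[[0,0,-0.2],[0,0,0]],[[0,0,0],[0,0,0]]]' 0.3
python3 -m creep '[[[0,0.1,0],[0,0,0]],[[0,0.12,0],[0,0,0]],[[0,0.12,0],[0,0,0]],[[0,0,0],[0,0,0]],[[0,0,0],[0,0,0]],[[0,0,0],[0,0,0]]]' 1
python3 - <<'E'
from h import *
im,c=shot('wrist'); s,_=shot('side'); cv2.imwrite('pics/chk.png',np.vstack([im[60:330,60:500],cv2.resize(s[150:310,170:430],(440,270))])[:,:,::-1])
go([.72,-.0286,.28],-.5)
m=(cv2.cvtColor(im,cv2.COLOR_RGB2HSV)[...,2]>150)
for k in blobs(red(im),60): 
    q=k.reshape(-1,2); print("red",q.mean(0).round(),plane(c,[q.mean(0)],.18).round(3))
E
```

```text
t: 48.78
eef_pos: [0.529, -0.1301, 0.2971]
orientation: [0.005, 1.0, -0.001, 0.006]
ft_force: [-0.3, 0.5, -1.1]
opening: 0.0302
finger_force: 0.0
t: 49.52
eef_pos: [0.5268, -0.0298, 0.2911]
orientation: [0.006, 1.0, -0.0, -0.0]
ft_force: [-1.4, 0.1, 0.4]
opening: -0.0001
finger_force: 0.0
tool shift [-0.643  0.011  0.037] turn z -0.001 tcp [ 0.5269 -0.0295  0.2913] toolz [-0.001 -0.    -1.   ] t 49.6
red [388. 312.] [[0.64  0.079]]
red [177. 310.] [[ 0.634 -0.139]]
```

View pics/chk.png

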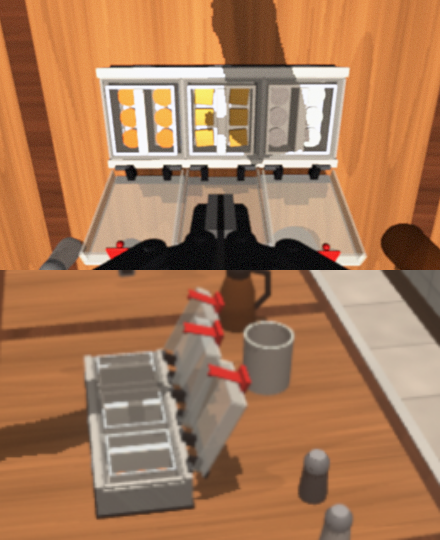

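All three tubs sit level and square in their wells (upper half: orange, butter, cream from left to right). The covers are still open and the bystanders untouched. Next I go behind cover 2.

```bash
python3 -m creep '[[[-0.06,0.003,0],[0,0,0]],[[-0.12,0,0],[0,0,0]],[[-0.12,0,0],[0,0,0]],[[-0.12,0,0],[0,0,0]],[[-0.12,0,0],[0,0,0]],[[-0.1,0,0],[0,0,0]],[[0,0,0],[0,0,0]],[[0,0,0],[0,0,0]]]'
python3 -m creep '[[[0,0,0.06],[0,0,0]],[[0,0,0.1],[0,0,0]],[[0,0,0.1],[0,0,0]],[[0,0,0.1],[0,0,0]],[[0,0,0.06],[0,0,0]],[[0,0,0],[0,0,0]],[[0,0,0],[0,0,0]]]'
python3 -c "
from h import *
go([.63,-.0286,.165],-.5)"
```

```text
t: 50.62
eef_pos: [0.7184, -0.0298, 0.2911]
orientation: [0.005, 1.0, -0.0, -0.001]
ft_force: [-0.5, -0.1, -0.1]
opening: -0.0003
finger_force: 0.0
t: 51.5
eef_pos: [0.7199, -0.0292, 0.167]
orientation: [0.005, 1.0, 0.0, 0.001]
ft_force: [0.5, 0.5, 0.7]
opening: 0.0001
finger_force: 0.0
tool shift [ 0.3   -0.001  0.006] turn z -0.001 tcp [ 0.7199 -0.0292  0.167 ] toolz [ 0.002  0.    -1.   ] t 51.5
```

```bash
python3 -m creep '[[[0.04,0,0],[0,0,0]],[[0.06,0,0],[0,0,0]],[[0.07,0,0],[0,0,0]],[[0.07,0,0],[0,0,0]],[[0.06,0,0],[0,0,0]],[[0.06,0,-0.017],[0,0,0]],[[0.061,0,-0.017],[0,0,0]],[[0.062,0,-0.016],[0,0,0]],[[0,0,0],[0,0,0]]]'
python3 -m creep '[[[0.05,0,0.004],[0,0,0]],[[0.05,0,0.006],[0,0,0]],[[0.05,0,0.007],[0,0,0]],[[0.045,0,0.023],[0,0,0]],[[0.045,0,0.03],[0,0,0]],[[0.043,0,0.03],[0,0,0]],[[0.034,0,0.05],[0,0,0]],[[0.033,0,0.067],[0,0,0]],[[0,0,0],[0,0,0]],[[0,0,0],[0,0,0]]]'
python3 - <<'E'
from h import *
im,c=shot('side'); w,_=shot('wrist'); cv2.imwrite('pics/cv2.png',np.vstack([cv2.resize(im[120:320,150:430],(560,400)),cv2.resize(w,(266,200)).repeat(1,0) if 0 else np.pad(cv2.resize(w,(266,200)),((0,0),(0,294),(0,0)))])[:,:,::-1])
go([.4545,-.0286,.105],-.5)
E
```

```text
t: 52.62
eef_pos: [0.5745, -0.0278, 0.1823]
orientation: [0.005, 1.0, -0.0, 0.001]
ft_force: [0.2, -0.1, 0.1]
opening: 0.0003
finger_force: 0.0
t: 53.88
eef_pos: [0.471, -0.0265, 0.1161]
orientation: [0.005, 1.0, 0.0, 0.001]
ft_force: [0.1, 1.3, -0.3]
opening: -0.0003
finger_force: 0.0
tool shift [ 0.054 -0.007  0.037] turn z -0.001 tcp [ 0.4708 -0.0266  0.1162] toolz [ 0.003  0.    -1.   ] t 54.0
```

View pics/cv2.png

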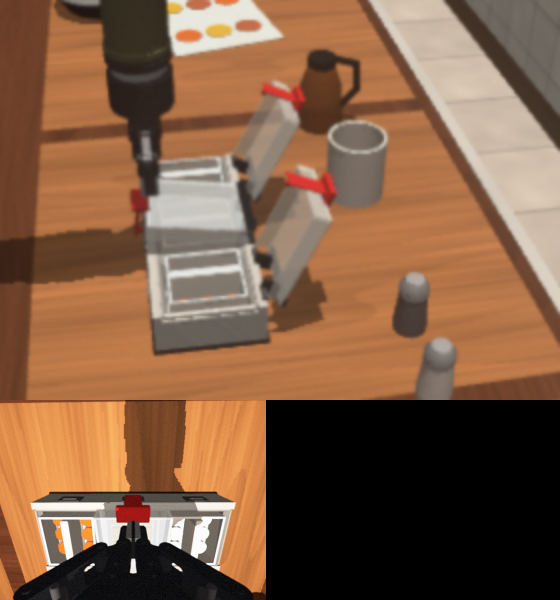

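Cover 2 has come down under the fingers. The side view shows its tab at (140,200), just ahead of the fingertips. I'll press on the tab.

```bash
python3 -m creep '[[[0.02,0,0.005],[0,0,0]],[[0.02,0,0.01],[0,0,0]],[[0.022,0,0.015],[0,0,0]],[[0,0,0.015],[0,0,0]],[[0,0,0.015],[0,0,0]],[[0,0,0.015],[0,0,0]],[[0,0,0],[0,0,0]]]'
python3 -m creep '[[[0,0,0.01],[0,0,0]],[[0,0,0.01],[0,0,0]],[[0,0,0],[0,0,0]]]'
python3 -m creep '[[[0,0,0.01],[0,0,0]],[[0,0,0.01],[0,0,0]],[[0,0,0],[0,0,0]]]'
```

```text
t: 54.85
eef_pos: [0.4505, -0.0265, 0.0925]
orientation: [0.005, 1.0, 0.0, -0.0]
ft_force: [0.2, 0.7, 1.1]
opening: 0.0001
finger_force: 0.0
t: 55.22
eef_pos: [0.4513, -0.0266, 0.0877]
orientation: [0.005, 1.0, -0.0, 0.001]
ft_force: [-1.7, 0.7, 12.1]
opening: -0.0
finger_force: 6.2
t: 55.6
eef_pos: [0.4512, -0.0266, 0.0864]
orientation: [0.005, 1.0, -0.001, 0.003]
ft_force: [-10.1, 1.1, 75.1]
opening: 0.0001
finger_force: 37.8
```

```bash
python3 -m creep '[[[0,0,-0.03],[0,0,0]],[[0,0,-0.1],[0,0,0]],[[0,0,-0.15],[0,0,0]],[[0,0,-0.15],[0,0,0]],[[0,0,-0.15],[0,0,0]],[[0,0,-0.12],[0,0,0]],[[0,0,0],[0,0,0]]]'
python3 -m creep '[[[-0.06,0.08,0],[0,0,0]],[[-0.12,0.11,0],[0,0,0]],[[-0.12,0.11,0],[0,0,0]],[[-0.12,0.04,0],[0,0,0]],[[-0.12,0,0],[0,0,0]],[[-0.12,0,0],[0,0,0]],[[-0.12,0,0],[0,0,0]],[[-0.11,0,0],[0,0,0]],[[0,0,0],[0,0,0]],[[0,0,0],[0,0,0]]]'
python3 -c "
from h import *
go([.72,.0734,.165],-.5)
im,c=shot('side'); cv2.imwrite('pics/s2.png',cv2.resize(im[180:300,200:340],(700,600))[:,:,::-1])"
```

```text
t: 56.48
eef_pos: [0.4525, -0.0265, 0.2932]
orientation: [0.006, 1.0, -0.0, 0.003]
ft_force: [0.5, 0.6, -0.0]
opening: 0.0001
finger_force: 0.0
t: 57.72
eef_pos: [0.7176, 0.0728, 0.2894]
orientation: [0.005, 1.0, -0.0, -0.001]
ft_force: [0.4, -0.1, -0.1]
opening: -0.0
finger_force: 0.0
tool shift [-0.009  0.002  0.415] turn z -0.000 tcp [0.7176 0.0728 0.2894] toolz [-0.003 -0.001 -1.   ] t 57.7
```

View pics/s2.png

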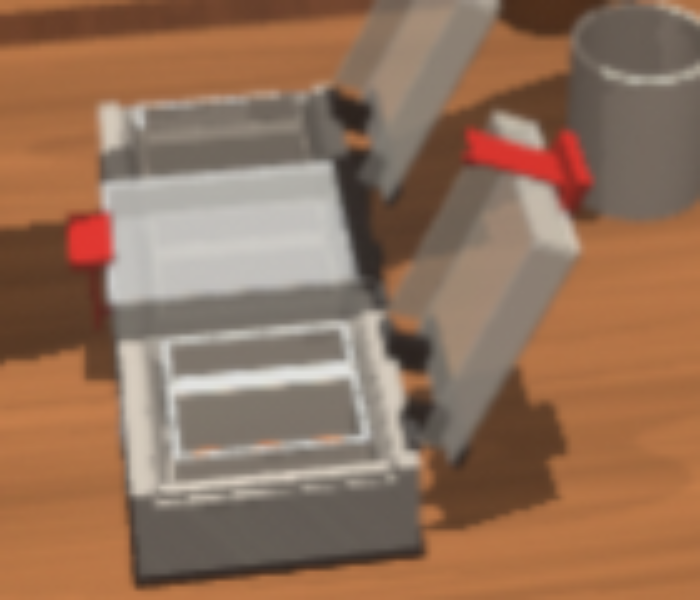

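The side view shows cover 2 flat on the rim, with its tongue at (90,270) down the front wall. I'll repeat the same sweep and press for cover 1.

```bash
python3 -m creep '[[[-0.006,0.002,0.06],[0,0,0]],[[0,0,0.1],[0,0,0]],[[0,0,0.1],[0,0,0]],[[0,0,0.1],[0,0,0]],[[0,0,0.055],[0,0,0]],[[0,0,0],[0,0,0]],[[0,0,0],[0,0,0]]]'
python3 -m creep '[[[0.04,0,0],[0,0,0]],[[0.06,0,0],[0,0,0]],[[0.07,0,0],[0,0,0]],[[0.07,0,0],[0,0,0]],[[0.06,0,0],[0,0,0]],[[0.06,0,-0.017],[0,0,0]],[[0.061,0,-0.017],[0,0,0]],[[0.062,0,-0.016],[0,0,0]],[[0,0,0],[0,0,0]]]'
python3 -m creep '[[[0.05,0,0.004],[0,0,0]],[[0.05,0,0.006],[0,0,0]],[[0.05,0,0.007],[0,0,0]],[[0.045,0,0.023],[0,0,0]],[[0.045,0,0.03],[0,0,0]],[[0.043,0,0.03],[0,0,0]],[[0.034,0,0.05],[0,0,0]],[[0.033,0,0.067],[0,0,0]],[[0,0,0],[0,0,0]],[[0,0,0],[0,0,0]]]'
python3 -c "
from h import *
go([.4525,.0734,.1],-.5)"
```

```text
t: 58.65
eef_pos: [0.7212, 0.0736, 0.1677]
orientation: [0.005, 1.0, 0.0, 0.001]
ft_force: [0.5, 0.6, 1.0]
opening: 0.0001
finger_force: 0.0
t: 59.78
eef_pos: [0.5758, 0.0752, 0.1832]
orientation: [0.005, 1.0, 0.0, 0.001]
ft_force: [0.4, 1.0, 0.1]
opening: -0.0002
finger_force: 0.0
t: 61.02
eef_pos: [0.4723, 0.0763, 0.117]
orientation: [0.005, 1.0, 0.0, 0.001]
ft_force: [0.6, -0.4, -0.1]
opening: -0.0003
finger_force: 0.0
tool shift [ 0.066 -0.01   0.056] turn z -0.001 tcp [0.4723 0.0763 0.117 ] toolz [ 0.002  0.001 -1.   ] t 61.0
```

```bash
python3 -m creep '[[[0.022,-0.003,0.005],[0,0,0]],[[0.022,-0.003,0.01],[0,0,0]],[[0.022,-0.003,0.015],[0,0,0]],[[0,0,0.015],[0,0,0]],[[0,0,0.015],[0,0,0]],[[0,0,0.015],[0,0,0]],[[0,0,0],[0,0,0]]]'
python3 -m creep '[[[0,0,0.01],[0,0,0]],[[0,0,0.01],[0,0,0]],[[0,0,0],[0,0,0]]]'
python3 -m creep '[[[0,0,0.01],[0,0,0]],[[0,0,0],[0,0,0]]]'
```

```text
t: 61.9
eef_pos: [0.4505, 0.0734, 0.0935]
orientation: [0.005, 1.0, -0.0, -0.0]
ft_force: [0.6, -0.3, 0.6]
opening: -0.0
finger_force: 0.0
t: 62.28
eef_pos: [0.4512, 0.0734, 0.0879]
orientation: [0.005, 1.0, 0.0, 0.001]
ft_force: [-1.0, 0.5, 4.1]
opening: -0.0002
finger_force: 1.6
t: 62.52
eef_pos: [0.4512, 0.0734, 0.0873]
orientation: [0.005, 1.0, -0.0, 0.002]
ft_force: [-5.0, -0.5, 34.3]
opening: -0.0001
finger_force: 17.4
```

Shut against the stop at .0873 with 34 N. Cover 3 is next.

```bash
python3 -m creep '[[[0,0,-0.03],[0,0,0]],[[0,0,-0.1],[0,0,0]],[[0,0,-0.15],[0,0,0]],[[0,0,-0.15],[0,0,0]],[[0,0,-0.15],[0,0,0]],[[0,0,-0.11],[0,0,0]],[[0,0,0],[0,0,0]]]'
python3 -m creep '[[[0,-0.1,0],[0,0,0]],[[0,-0.15,0],[0,0,0]],[[-0.09,-0.15,0],[0,0,0]],[[-0.12,-0.15,0],[0,0,0]],[[-0.14,-0.13,0],[0,0,0]],[[-0.14,0,0],[0,0,0]],[[-0.14,0,0],[0,0,0]],[[-0.14,0,0],[0,0,0]],[[-0.12,0,0],[0,0,0]],[[0,0,0],[0,0,0]]]'
python3 -m creep '[[[0,0,0],[0,0,0]],[[0,0,0],[0,0,0]]]'
python3 -c "
from h import *
go([.719,-.1306,.165],-.5)"
```

```text
t: 63.4
eef_pos: [0.4523, 0.0737, 0.2938]
orientation: [0.006, 1.0, 0.001, 0.003]
ft_force: [0.6, 0.4, -0.7]
opening: 0.0001
finger_force: 0.0
t: 64.65
eef_pos: [0.7166, -0.1325, 0.2883]
orientation: [0.005, 1.0, 0.0, -0.001]
ft_force: [-0.4, 0.4, -1.2]
opening: 0.0001
finger_force: 0.0
t: 64.9
eef_pos: [0.7146, -0.1338, 0.2916]
orientation: [0.005, 1.0, -0.0, -0.001]
ft_force: [-0.0, -0.3, 0.2]
opening: 0.0002
finger_force: 0.0
tool shift [-0.015  0.011  0.422] turn z -0.000 tcp [ 0.7146 -0.1338  0.2916] toolz [-0.001 -0.001 -1.   ] t 64.9
```

```bash
python3 -m creep '[[[-0.015,0.011,0.06],[0,0,0]],[[0,0,0.1],[0,0,0]],[[0,0,0.1],[0,0,0]],[[0,0,0.1],[0,0,0]],[[0,0,0.06],[0,0,0]],[[0,0,0],[0,0,0]],[[0,0,0],[0,0,0]]]'
python3 -m creep '[[[0.04,0,0],[0,0,0]],[[0.06,0,0],[0,0,0]],[[0.07,0,0],[0,0,0]],[[0.07,0,0],[0,0,0]],[[0.06,0,0],[0,0,0]],[[0.06,0,-0.017],[0,0,0]],[[0.061,0,-0.017],[0,0,0]],[[0.062,0,-0.016],[0,0,0]],[[0,0,0],[0,0,0]]]'
python3 -m creep '[[[0.05,0,0.004],[0,0,0]],[[0.05,0,0.006],[0,0,0]],[[0.05,0,0.007],[0,0,0]],[[0.045,0,0.023],[0,0,0]],[[0.045,0,0.03],[0,0,0]],[[0.043,0,0.03],[0,0,0]],[[0.034,0,0.05],[0,0,0]],[[0.033,0,0.067],[0,0,0]],[[0,0,0],[0,0,0]],[[0,0,0],[0,0,0]]]'
python3 -c "
from h import *
go([.4506,-.1306,.1],-.5)"
```

```text
t: 65.78
eef_pos: [0.721, -0.13, 0.1671]
orientation: [0.005, 1.0, 0.0, 0.001]
ft_force: [0.7, -0.1, 1.4]
opening: 0.0001
finger_force: 0.0
t: 66.9
eef_pos: [0.5755, -0.129, 0.1826]
orientation: [0.005, 1.0, -0.001, 0.001]
ft_force: [1.0, 0.1, -0.2]
opening: -0.0001
finger_force: 0.0
t: 68.15
eef_pos: [0.4722, -0.1275, 0.1164]
orientation: [0.005, 1.0, 0.0, 0.001]
ft_force: [0.2, 0.7, 0.1]
opening: 0.0004
finger_force: 0.0
tool shift [ 0.072 -0.011  0.054] turn z -0.000 tcp [ 0.4722 -0.1275  0.1164] toolz [ 0.003  0.    -1.   ] t 68.2
```

```bash
python3 -m creep '[[[0.024,-0.003,0.005],[0,0,0]],[[0.022,-0.003,0.01],[0,0,0]],[[0.022,-0.003,0.015],[0,0,0]],[[0,0,0.015],[0,0,0]],[[0,0,0.015],[0,0,0]],[[0,0,0.015],[0,0,0]],[[0,0,0],[0,0,0]]]'
python3 -m creep '[[[0,0,0.01],[0,0,0]],[[0,0,0.01],[0,0,0]],[[0,0,0],[0,0,0]]]'
python3 -m creep '[[[0,0,0.01],[0,0,0]],[[0,0,0],[0,0,0]]]'
python3 -m creep '[[[0,0,-0.03],[0,0,0]],[[0,0,-0.1],[0,0,0]],[[0,0,-0.15],[0,0,0]],[[0,0,-0.15],[0,0,0]],[[0,0,-0.15],[0,0,0]],[[0,0,-0.11],[0,0,0]],[[0.1,0.1,0],[0,0,0]],[[0.1,0.17,0],[0,0,0]],[[0,0.05,0],[0,0,0]],[[0,0,0],[0,0,0]]]'
python3 - <<'E'
from h import *
s,c=shot('side'); w,cw=shot('wrist'); t,ct=shot('top')
cv2.imwrite('pics/fin.png',np.vstack([np.hstack([cv2.resize(s[150:330,160:400],(400,300)),cv2.resize(w,(400,300))]),np.pad(cv2.resize(t[130:300,150:450],(530,300)),((0,0),(0,270),(0,0)))])[:,:,::-1])
for n,im,cc in (('side',s,c),('wrist',w,cw)):
    for k in blobs(red(im),20):
        M=cv2.moments(k); print(n,round(M['m10']/M['m00'],1),round(M['m01']/M['m00'],1),cv2.boundingRect(k))
    # predicted tab top-face corners if shut / at roller
    for y in (.0734,-.0286,-.1306):
        for a in (0,.1):
            P=[.5885-.137*np.cos(a)+.028*np.sin(a),y,.06+.137*np.sin(a)+.028*np.cos(a)]; print(' pred',y,a,proj(cc,P).round(1).tolist())
E
```

```text
t: 69.03
eef_pos: [0.4497, -0.1299, 0.0928]
orientation: [0.005, 1.0, 0.0, -0.0]
ft_force: [-0.0, -0.3, 0.3]
opening: -0.0
finger_force: 0.0
t: 69.4
eef_pos: [0.4505, -0.13, 0.0878]
orientation: [0.005, 1.0, -0.0, 0.001]
ft_force: [-2.1, 0.1, 9.3]
opening: -0.0004
finger_force: 4.6
t: 69.65
eef_pos: [0.4505, -0.1301, 0.0872]
orientation: [0.005, 1.0, -0.001, 0.002]
ft_force: [-5.5, 1.7, 38.4]
opening: -0.0001
finger_force: 19.5
t: 70.9
eef_pos: [0.3909, -0.0326, 0.2914]
orientation: [0.004, 1.0, 0.0, 0.0]
ft_force: [0.2, -0.2, 0.0]
opening: -0.0001
finger_force: 0.0
side 219.0 254.0 (215, 248, 9, 13)
side 217.3 227.6 (214, 222, 8, 12)
side 215.6 204.3 (212, 200, 8, 10)
side 122.7 94.4 (80, 69, 80, 50)
side 41.9 83.2 (26, 46, 34, 76)
side 244.6 70.1 (206, 0, 97, 106)
side 51.8 22.9 (24, 0, 62, 46)
 pred 0.0734 0 [[216.6, 203.7]]
 pred 0.0734 0.1 [[217.4, 199.4]]
 pred -0.0286 0 [[218.5, 226.9]]
 pred -0.0286 0.1 [[219.5, 222.5]]
 pred -0.1306 0 [[220.8, 253.8]]
 pred -0.1306 0.1 [[221.9, 249.2]]
wrist 364.8 228.6 (350, 218, 33, 20)
wrist 286.2 228.5 (271, 218, 32, 20)
wrist 207.3 228.8 (191, 218, 32, 20)
 pred 0.0734 0 [[365.9, 230.9]]
 pred 0.0734 0.1 [[368.7, 237.7]]
 pred -0.0286 0 [[285.6, 231.7]]
 pred -0.0286 0.1 [[285.8, 238.4]]
 pred -0.1306 0 [[205.5, 232.4]]
 pred -0.1306 0.1 [[203.0, 239.2]]
```

View pics/fin.png

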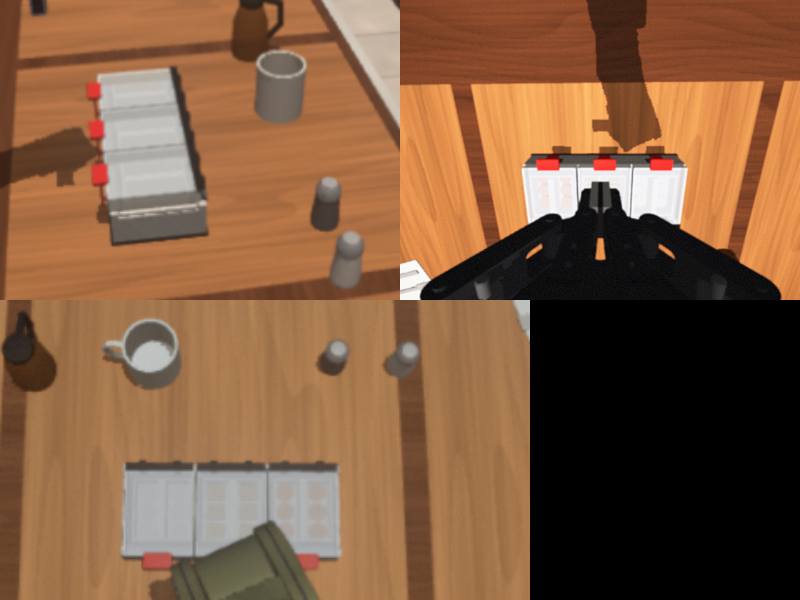

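The final picture shows all three covers flat, with their tabs level in a row. Both views match the shut predictions, and the bystanders are untouched. Handing the job in.

```bash
python3 -c "
from workcell import r
print(r.job_done())"
```

```text
the job is handed in; nothing more can be done
None
```

The job is handed in: each well has a plate with a tub standing square on it, all three covers are pressed shut with tab positions matching the fully closed height, and the mug, jug and shakers were not touched.

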